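Lift the valve off its seat with the lapping stick and hold it for paste

TASK

We are grinding in the inlet valves of this cylinder head. Take the wooden lapping stick that stands on one of them, press it gently down along its slant until you feel the valve firm on its seat, then draw the valve straight up along the lean of its guide, without cramping the stem, about 30 mm off the seat, and keep holding it there so that I can brush paste underneath: you finish while holding it. Leave the other valves on their seats and the things on the bench where they are.

Things in the scene. Friction and masses are not known exactly. Their poses are not given: they have to be found in the camera images.
- head: aluminium four-cylinder head, 150 x 392 x 95 mm, fixed, combustion face up on 20 mm battens: its flat face is 115 mm above the bench. Origin on the bench under its centre, y along the row of cylinders (pitch 88 mm). Each of four chambers has an inlet valve (36 mm disc) and an empty exhaust port. The inlet valves lean 22 degrees from vertical, tops towards the head's -x. Position and yaw vary.
- seats: the sloping chamber roofs with the inlet seats, fixed in the head. Origin straight above the head's origin, 104.5 mm over the bench, in the plane of the seats; z up along the valves' axis (leaning 22 degrees), y along the row. A seated valve has its disc's underside at z = 0 here; the inlet seats lie at x = 0, y = -149, -61, 27 and 115 mm.
- guides: the four bronze valve guides, fixed in the head, in the same frame as seats: bores along z, 9 mm wide, from z = -35 to -85 mm, under the inlet seats. The 8 mm stem has about 0.5 mm play all round.
- stick_grip (a point): centre of the wooden lapping stick's round grip, 18 mm thick, straight from 31 mm below to 25 mm above this point; domed end 32 mm above it. z up along the stick. Its black rubber cup (29 mm wide, 3 to 22 mm above the disc's underside) is firmly stuck to the valve; they move as one, 0.08 to 0.17 kg. Only one inlet valve has the stick; in which cylinder varies.
- valve_face (a point): centre of the underside of that valve's disc (36 mm wide, 3 mm thick), 135 mm below stick_grip along the stick; z up along the stick. The stem, 8 mm in diameter, runs 100 mm down from here through the guide. The valve is loose: let go, it slides back on to its seat.
- valve_b: one of the three other inlet valves, on its seat without a stick; origin at the centre of the underside of its 36 mm disc, z along its stem, upwards
- valve_c: another of them, likewise
- valve_d: another of them, likewise
- valve_board: bystander: drilled wooden board 240 x 45 x 28 mm with the four exhaust valves standing in it, 104 mm high in all; origin under its centre, long along x
- paste_tin: bystander: small closed tin of grinding paste, 67 mm wide, 41 mm high; origin under its centre
- brush: bystander: brush lying on the bench along its x axis; origin on the bench under it
- screwdriver: bystander: screwdriver lying on the bench along its x axis; origin on the bench under it

How it is judged:
On the way:
1. the valve is pressed down on its seat (over 3 N, its weight included) (contact force between lap_valve and seats above 3 N and z of valve_face in the frame of seats below 0.002 m), for 0.1 s.
At the end, for the whole second after the job is handed in: the valve is held still by the fingers alone, 22 to 38 mm off its seat along its axis, its stem in line with the guide (0.035 rad) and pushing on it with under 8 N; the other inlet valves are on their seats (6 mm) and the bystanders where they were (30 mm) (z of valve_face in the frame of seats between 0.022 and 0.038 m and angle between the z axis of valve_face and the z axis of guides, either way round below 0.035 rad and contact force between the fingers and lap_valve above 1 N and contact force between lap_valve and seats below 0.5 N and contact force between lap_valve and guides below 8 N and linear speed of lap_valve below 0.02 m/s and distance of each of valve_b, valve_c, valve_d from where it was at the start of the episode below 0.006 m and distance of each of valve_board, paste_tin, brush, screwdriver from where it was at the start of the episode below 0.03 m); the arm keeps its last pose, push and grip.
It fails at once if the valve is hammered or forced on to its seat (over 45 N) (contact force between lap_valve and seats above 45 N).
It fails at once if the stem is cramped in its guide (over 20 N) (contact force between lap_valve and guides above 20 N).
It fails at once if the valve is drawn far out (over 50 mm) (z of valve_face in the frame of seats above 0.05 m).
It fails at once if another valve is lifted or the bystanders are disturbed (distance of any of valve_b, valve_c, valve_d from where it was at the start of the episode above 0.012 m or distance of any of valve_board, paste_tin, brush, screwdriver from where it was at the start of the episode above 0.03 m).
It also fails if it takes over 35 s, if anything falls off the work surface, if the arm or the gripper's body presses on something with over 40 N, if the wrist force passes 120 N, or if a joint passes its speed limit or range.

ROBOT

A 6-joint arm with a two-finger parallel gripper is mounted at the origin on the work surface. World frame = base frame: x ahead of the robot, y to its left, z up, the work surface at z = 0. Lengths are in m, angles in rad, forces in N, time in s.
With the tool pointing down it reaches from about 0.275 to 0.75 m from the base axis. Payload 10.2 kg.
Tool frame: the origin (TCP) lies on the centre line of the jaws, within the pads' length; the fingertips stand 17 mm ahead of it and the grasp point (between the pads) lies 2 mm behind it; z points along the fingers, y is the line along which they close (so a half turn about z gives the same grasp; the last joint's range is limited). The gripper opens to 88 mm and grips with 3 to 60 N. Pads are 18 mm wide; open, the fingers measure 123 mm over their backs; the gripper's body (75 mm by 187 mm) begins 45 mm behind the grasp point.
Start: joints at [1.12, 0.313, 1.498, -0, 1.331, -0.223], TCP at [0.119, 0.511, 0.22] pointing down, gripper open.
Joint ranges: [-2.94, 2.94], [-0.97, 2.17], [0.19, 2.56], [-1.23, 4.37], [0.02, 3.11], [-2.88, 2.88]. Speed limits (rad/s): [2.39, 2.39, 3.01, 3.14, 3.14, 3.14].

INTERFACE

Orientations are given as a rotation vector (axis times angle).
In Python, from workcell import robot gives the robot as it stands. Calls block until the motion is done:
- robot.goto(position, orientation): joint-space move of the TCP to a pose.
- robot.move_straight(position, rotation=None, vel=0.15, force_limit=None): straight line of the TCP; rotation=None keeps the orientation; vel is the mean speed in m/s. With force_limit (N) it stops when the force on the tool has changed by that much, and returns True; else False.
- robot.set_joints(angles): joint-space move.
- robot.open() and robot.close_gripper(f_grip=None): open the fingers fully, or close them until they stop; f_grip is the grip in N (None keeps the last).
- robot.wait(seconds).
- robot.inverse_kinematics(position, orientation): joint angles nearest the present ones, or None.
- robot.snapshot(name): name is "scene" or "side" or "wrist"; returns a dict with "pixels" (384x512x3 uint8, red, green, blue), "vfov" (degrees; the focal length in pixels is half the picture's height over the tangent of half this angle, whatever the lens; pixels are square), "cx", "cy" (the principal point, pixels), "k1" (the pictures are not rectified: a ray, as slopes to the right and down, at radius r is drawn at 1 + k1 r^2 times it, then the intrinsics apply), "R" (3x3) and "t" (3): a world point X has camera coordinates R X + t. Camera axes: x right, y down, z forward; pixel columns grow to the right and rows downward; lengths in m; the calibration is good to about 2 mm. A picture is of the moment at which its call begins. There is no depth.
A pose or a line that the arm cannot do raises robot.IKError and nothing moves.
- robot.job_done(): hands the job in, once; it reports no verdict.
Readings, each from a call of its own:
- robot.get_t(): time.
- robot.get_joint_pos(): joint angles.
- robot.get_joint_velocities(): joint speeds.
- robot.get_joint_efforts(): joint torques, N m.
- robot.get_eef_pos(): TCP position.
- robot.get_ee_rot(): TCP orientation.
- robot.get_ft_force(): force on the tool from outside, world axes, zero at the start.
- robot.get_moment(): the same for the moment, N m.
- robot.get_width(): finger opening in m.
Only numpy, scipy, OpenCV 4.12 (cv2) and the standard library are available. Lean on these libraries where they do the work, as an engineer would, in place of code of your own. Each camera call takes 0.05 s, during which the arm holds its last target. There are 200 camera calls.

## Working session

There is one attempt and no reset: what is moved stays moved. The work goes in short steps, each a Python script; the robot and the scene stay as the last script left them, time stands still between calls to the robot, and variables do not carry over. Pictures are saved under pics/ and viewed, on a budget of 10 in all, crops included, one or two more only if the job needs it, and the job is handed in when it is done.

```bash
mkdir -p pics; ls; cat > h.py <<'E'
import numpy as np, cv2, pickle
from scipy.spatial.transform import Rotation as Rn
def K(s):
    h,w=s["pixels"].shape[:2]; f=h/2/np.tan(np.radians(s["vfov"])/2)
    return np.array([[f,0,s["cx"]],[0,f,s["cy"]],[0,0,1.]])
def D(s): return np.array([s["k1"],0,0,0.])
def ray(s,uv):
    p=cv2.undistortPoints(np.array(uv,float).reshape(-1,1,2),K(s),D(s)).reshape(-1,2)
    d=np.c_[p,np.ones(len(p))]@np.array(s["R"]); o=-np.array(s["R"]).T@np.array(s["t"])
    return o,d/np.linalg.norm(d,axis=1)[:,None]
def onz(s,uv,z):
    o,d=ray(s,uv); return o+d*((z-o[2])/d[:,2])[:,None]
def proj(s,X):
    return cv2.projectPoints(np.array(X,float).reshape(-1,1,3),cv2.Rodrigues(np.array(s["R"],float))[0],np.array(s["t"],float),K(s),D(s))[0].reshape(-1,2)
E
python3 - <<'E'
from h import *
from workcell import robot
S={n:robot.snapshot(n) for n in("scene","side","wrist")}
pickle.dump(S,open("s0.pkl","wb"))
for n,s in S.items():
    cv2.imwrite(f"pics/{n}0.png",cv2.resize(s["pixels"][:,:,::-1],(800,600)))
    print(n,-np.array(s["R"]).T@s["t"],np.array(s["R"])[2],s["vfov"],s["k1"])
E
```

```text
pics
scene [1.26452023 0.33093771 1.03304592] [-0.60717971 -0.30796897 -0.73245335] 52.684102303138516 0.017495253647781327
side [ 0.49222723 -0.94652326  0.94035247] [ 0.02927762  0.75779546 -0.65183499] 57.689216461938635 -0.07406748486452598
wrist [0.04181128 0.5299244  0.38308063] [ 0.29882274 -0.06962674 -0.95176525] 69.9117623522313 -0.002900128517808323
```

View pics/scene0.png

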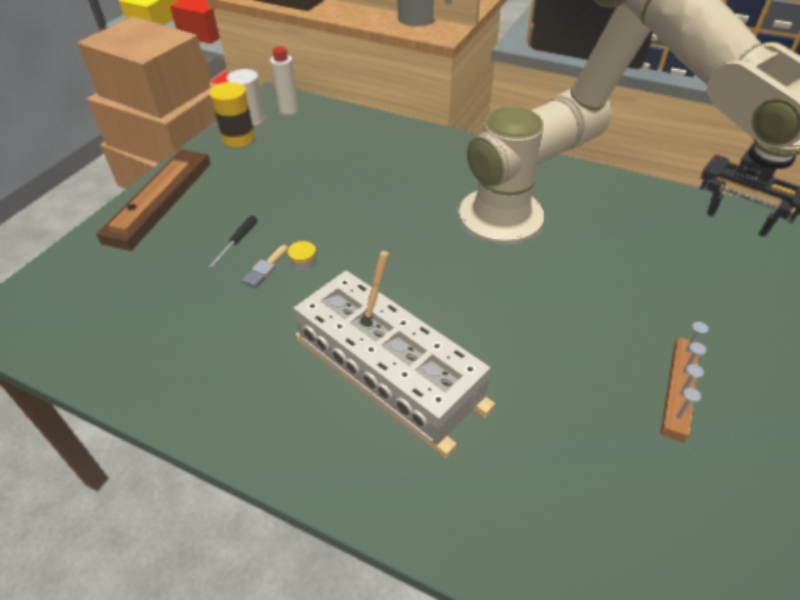

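View pics/side0.png

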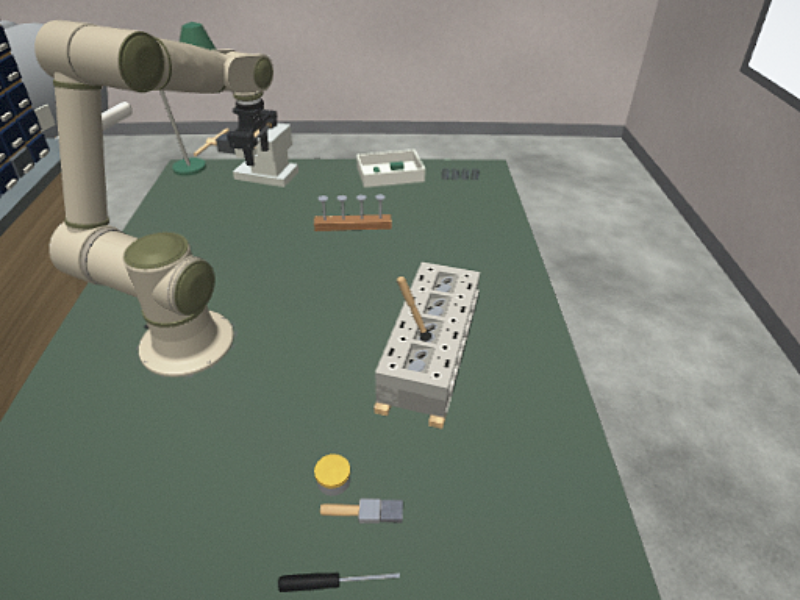

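The scene view shows the head in the middle. The stick's top is at about (383,255) and its cup at (367,320). In the side view the top is at (402,281) and the cup at (425,336). I'll fit the stick axis and the head face next.

```bash
cat > m.py <<'E'
from h import *
S=pickle.load(open("s0.pkl","rb"))
C={"scene":[(345,272),(490,368),(437,415),(295,308)],"side":[(421,263),(480,270),(447,382),(376,374)]}
ST={"scene":((383,255),(369,314)),"side":((402,281),(423,330))}
N=[];O=[];T={}
for n,s in S.items():
    if n=="wrist": continue
    sc=512/800
    P=onz(s,np.array(C[n])*sc,.115); print(n,"corners",P[:,:2].round(4).tolist())
    hsv=cv2.cvtColor(s["pixels"],cv2.COLOR_RGB2HSV)
    m=cv2.inRange(hsv,(5,85,60),(25,255,255))
    roi=np.zeros_like(m); a,b=[tuple((np.array(q)*sc).astype(int)) for q in ST[n]]
    cv2.line(roi,a,b,255,17); m&=roi
    k,lab,st,_=cv2.connectedComponentsWithStats(m); m=(lab==1+np.argmax(st[1:,4]))
    v,u=np.nonzero(m); q=np.c_[u,v].astype(float)
    q=cv2.undistortPoints(q.reshape(-1,1,2),K(s),D(s)).reshape(-1,2)
    vx,vy,x0,y0=cv2.fitLine(q.astype(np.float32),cv2.DIST_L2,0,1e-6,1e-6).ravel()
    R=np.array(s["R"]); N.append(R.T@np.cross([x0,y0,1],[vx,vy,0])); O.append(-R.T@s["t"])
    i=v.argmin(); T[n]=(u[i],v[i]); print(len(u),"top",T[n],"bot",v.max())
    im=s["pixels"].copy(); im[m]=(255,0,0)
    x,y=a; cr=im[max(0,y-40):y+150,max(0,x-100):x+140][:,:,::-1]
    cv2.imwrite(f"pics/crop_{n}.png",cv2.resize(cr,None,fx=2.5,fy=2.5,interpolation=cv2.INTER_CUBIC))
d=np.cross(*N); d/=np.linalg.norm(d); d*=np.sign(d[2])
A=np.array(N+[d]); p=np.linalg.solve(A,[N[0]@O[0],N[1]@O[1],d@O[0]])
f=p+d*(.1045-p[2])/d[2]
print("dir",d,"tilt",np.degrees(np.arccos(d[2])),"yaw",np.degrees(np.arctan2(-d[1],-d[0])),"face",f,"grip",f+.135*d)
for n in("scene","side"): print(n,"dome pred",proj(S[n],f+.167*d))
E
python3 m.py
python3 -c "
import cv2,numpy as np
a,b=cv2.imread('pics/crop_scene.png'),cv2.imread('pics/crop_side.png')
h=max(a.shape[0],b.shape[0]);z=lambda i:cv2.copyMakeBorder(i,0,h-i.shape[0],0,0,0)
o=np.hstack([z(a),z(b)]);print(o.shape);f=min(1,800/o.shape[1]);cv2.imwrite('pics/crops.png',cv2.resize(o,None,fx=f,fy=f))"
```

```text
scene corners [[0.4732, -0.2004], [0.5804, 0.1732], [0.7175, 0.1251], [0.6099, -0.2407]]
193 top (np.int64(244), np.int64(161)) bot 202
side corners [[0.5779, 0.1663], [0.725, 0.1373], [0.611, -0.2307], [0.4692, -0.2085]]
148 top (np.int64(255), np.int64(177)) bot 212
dir [-0.3581099   0.11075601  0.92708706] tilt 22.014800661088323 yaw -17.18576014044653 face [ 0.57716807 -0.09592135  0.1045    ] grip [ 0.52882324 -0.08096929  0.22965675]
scene dome pred [[245.85266183 160.97675551]]
side dome pred [[255.80539009 177.56401365]]
(475, 1200, 3)
```

View pics/crops.png

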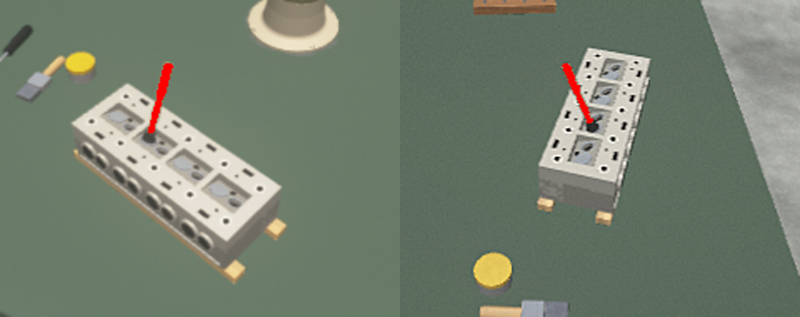

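The mask covers the stick cleanly in both views. The fitted tilt is 22.01°, the yaw is about -17°, and the face lands on the y = -61 mm seat, so these agree. I'll move to a pregrasp along the axis and look with the wrist camera.

```bash
cat >> h.py <<'E'
yaw=np.radians(-16.8); c22,s22=np.cos(np.radians(22)),np.sin(np.radians(22))
xh=np.array([np.cos(yaw),np.sin(yaw),0]); yh=np.array([-np.sin(yaw),np.cos(yaw),0])
d=-s22*xh+c22*np.array([0,0,1.])
def rot(sg=1):
    z=-d; y=sg*yh; return Rn.from_matrix(np.c_[np.cross(y,z),y,z])
face=np.array([.57717,-.09592,.1045]); 
def tcp(h): return face+d*(.135+h-.002)   # grasp point h above stick_grip
E
python3 - <<'E'
from h import *
from workcell import robot
best=None
for sg in(1,-1):
    q=robot.inverse_kinematics(tcp(.13),rot(sg).as_rotvec()); q2=robot.inverse_kinematics(tcp(0.),rot(sg).as_rotvec()); print(sg,q,q2)
    if q is not None and (best is None or abs(q[5])<abs(best[1][5])): best=(sg,q)
sg=best[0]; print("use",sg)
robot.goto(tcp(.13),rot(sg).as_rotvec())
robot.wait(.3)
print(robot.get_t(),robot.get_eef_pos()-tcp(.13),robot.get_ft_force())
s=robot.snapshot("wrist"); pickle.dump(s,open("w1.pkl","wb"))
im=s["pixels"][:,:,::-1].copy()
for k in(0,.05,.135,.167): print(k,proj(s,face+k*d))
cv2.imwrite("pics/w1.png",im)
E
```

```text
1 [-0.40278724 -0.05846322  1.64145573  0.04437303  1.17706141 -1.68947944] [-0.39012337  0.12789778  1.76148411  0.04742231  0.87042341 -1.69126455]
-1 [-0.40278724 -0.05846322  1.64145573  0.04437303  1.17706141  1.45211322] [-0.39012337  0.12789778  1.76148411  0.04742231  0.87042341  1.4503281 ]
use -1
2.8833 [ 4.26918747e-05  2.07827728e-04 -4.24018739e-05] [ 0.65202275 -0.38244538  0.35327592]
0 [[252.60836242 154.2685518 ]]
0.05 [[252.67508265 160.94849064]]
0.135 [[252.83676733 177.13779288]]
0.167 [[252.92259782 185.73285122]]
```

View pics/w1.png

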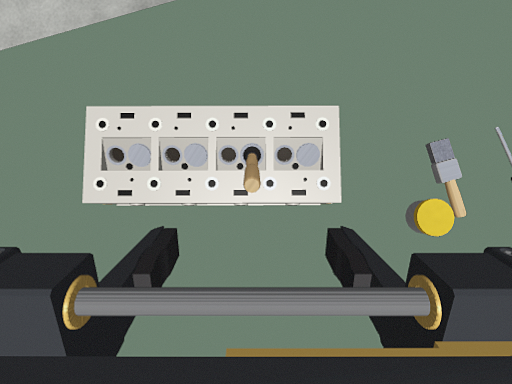

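The wrist view shows the head's face from (83,106) to (341,203), with the stick from (252,155) to (251,188), close to the prediction. I'll refine the sideways centring and the yaw from this picture.

```bash
python3 - <<'E'
from h import *
s=pickle.load(open("w1.pkl","rb")); px=s["pixels"]
hsv=cv2.cvtColor(px,cv2.COLOR_RGB2HSV)
m=cv2.inRange(hsv,(5,70,50),(25,255,255)); m[:, :235]=0; m[:,270:]=0; m[:145]=0; m[196:]=0
for v in range(155,193,4):
    u=np.nonzero(m[v])[0]
    if len(u): print(v,u.min(),u.max(),u.mean().round(2))
ang=Rn
# head face: bright, low saturation
w=cv2.inRange(hsv,(0,0,185),(180,60,255)); 
k,lab,st,_=cv2.connectedComponentsWithStats(w); i=1+np.argmax(st[1:,4]); print(st[i])
cs,_=cv2.findContours((lab==i).astype(np.uint8),cv2.RETR_EXTERNAL,cv2.CHAIN_APPROX_NONE)
P=onz(s,max(cs,key=len).reshape(-1,2),.115)[:,:2]
# express in nominal head frame
q=np.c_[P@xh[:2],P@yh[:2]]; 
r=cv2.minAreaRect((q*1000).astype(np.float32)); c=np.array(r[0])/1000
f=np.array([face@xh,face@yh]); print("rect",r,"face rel centre",f-c)
for side in(0,1):
    for sg in(1,-1):
        o=(q[:,side]-c[side])*sg; h=(.075,.196)[side]; e=q[(abs(o-h)<.006)&(abs(q[:,1-side]-c[1-side])<(.18,.06)[side])]
        p=np.polyfit(e[:,1-side],e[:,side],1); print(side,sg,len(e),np.degrees(p[0]),np.polyval(p,c[1-side])-f[side])
# sensitivities
for nm,v in(("yh",yh),("inlean",np.cross(yh,d))):
    print(nm,proj(s,face+.16*d+.001*v)-proj(s,face+.16*d))
E
```

```text
155 248 255 251.5
159 247 257 252.0
163 246 257 251.5
167 246 257 251.5
171 245 258 251.5
175 245 258 251.5
179 244 259 251.5
183 244 259 251.5
187 245 258 251.5
191 247 255 251.38
[   82   106   259    99 19953]
rect ((577.934326171875, 137.69662475585938), (151.643798828125, 391.0771789550781), 0.08493626862764359) face rel centre [ 0.0023257  -0.06270223]
0 1 232 -0.13426964683236708 0.07338372819777683
0 -1 329 0.19379861129280734 -0.07586195175707666
1 1 78 0.18840962462752017 0.25736691177697435
1 -1 77 0.46285461626387175 -0.13198545478660884
yh [[-0.98762476 -0.00179027]]
inlean [[ 0.00281021 -0.94698831]]
```

```bash
python3 - <<'E'
from h import *
s=pickle.load(open("w1.pkl","rb")); g=s["pixels"].max(axis=2)
for v in(232,240,248,256,264,272,280):
    u=np.nonzero(g[v]<75)[0]; l=u[u<252]; r=u[u>252]; print(v,l.max() if len(l) else None,r.min() if len(r) else None,(l.max()+r.min())/2)
t=tcp(.13)
print(proj(s,[t+.044*yh,t-.044*yh,t-d*.017+.044*yh,t-d*.017-.044*yh,t]))
E
```

```text
232 176 327 251.5
240 177 327 252.0
248 178 326 252.0
256 178 326 252.0
264 174 330 252.0
272 170 333 251.5
280 164 339 251.5
[[186.26872349 228.82353463]
 [320.45096    229.07490031]
 [191.68880684 218.25232698]
 [314.81785013 218.48128907]
 [253.35412652 228.95608073]]
```

The fingers' midline is at column 251.8 and the stick at 251.5, so they are already centred to about 0.3 mm. The predicted offset was camera calibration bias. I'll descend and close gently.

```bash
python3 - <<'E'
from h import *
from workcell import robot
def st(n): 
    F=np.array(robot.get_ft_force()); print(n,"t%.2f"%robot.get_t(),"F[inlean,yh,d]",np.round([F@np.cross(yh,d),F@yh,F@d],2),"M",np.round(robot.get_moment(),2),"w",robot.get_width())
st("pre")
hit=robot.move_straight(tcp(0.),vel=.06,force_limit=4); robot.wait(.3); print("hit",hit); st("down")
s=robot.snapshot("wrist"); hsv=cv2.cvtColor(s["pixels"],cv2.COLOR_RGB2HSV); m=cv2.inRange(hsv,(5,70,50),(25,255,255))
for v in(200,215,230,245): 
    u=np.nonzero(m[v,200:300])[0]+200; print(v,(u.min(),u.max()) if len(u) else None)
robot.close_gripper(3); robot.wait(.3); st("closed3")
print(robot.get_eef_pos()-tcp(0))
s2=robot.snapshot("wrist"); cv2.imwrite("pics/w2.png",s2["pixels"][:,:,::-1])
E
```

```text
pre t2.93 F[inlean,yh,d] [ 0.52 -0.33  1.22] M [ 0.05  0.34 -0.01] w 0.08780216861343361
hit False
down t5.55 F[inlean,yh,d] [ 0.52  0.72 -0.27] M [0.06 0.36 0.03] w 0.08843190351176501
200 (np.int64(244), np.int64(259))
215 (np.int64(240), np.int64(262))
230 (np.int64(238), np.int64(264))
245 (np.int64(237), np.int64(265))
closed3 t6.96 F[inlean,yh,d] [-0.21  1.15 -0.26] M [0.05 0.31 0.05] w 0.017782712028910384
[-1.19727034e-06 -1.08450657e-05  1.23530261e-05]
```

View pics/w2.png

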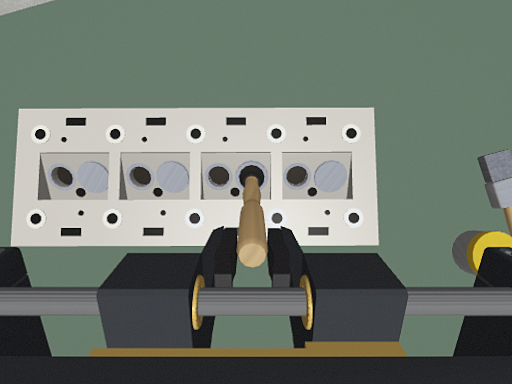

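The stick is between the pads with its dome at (252,255). Width reads 17.8 mm and side forces are near zero. Next I'll firm the grip, press, then draw it up in steps while watching the side forces.

```bash
cat > st.py <<'E'
from h import *
from workcell import robot
def st(n,k=6):
    F=0;M=0
    for _ in range(k): F=F+np.array(robot.get_ft_force())/k; M=M+np.array(robot.get_moment())/k; robot.wait(.02)
    B=np.c_[np.cross(yh,d),yh,d]
    print(n,"t%.2f"%robot.get_t(),"F[inlean,yh,d]",np.round(F@B,2),"M",np.round(M@B,2),"w %.4f"%robot.get_width(),"z %.4f"%((np.array(robot.get_eef_pos())-tcp(0))@d)); return F@B
E
python3 - <<'E'
from st import *
robot.close_gripper(18); robot.wait(.2); st("grip18")
hit=robot.move_straight(tcp(-.006),vel=.008,force_limit=6); robot.wait(.3); print("hit",hit)
st("pressed")
E
```

```text
grip18 t7.53 F[inlean,yh,d] [0.17 0.34 0.57] M [0.03 0.31 0.02] w 0.0168 z 0.0000
hit True
pressed t8.20 F[inlean,yh,d] [-0.33  0.49  5.9 ] M [0.02 0.37 0.02] w 0.0170 z -0.0001
```

```bash
python3 - <<'E'
from st import *
for h in(.002,.006,.012,.018,.024,.030):
    hit=robot.move_straight(tcp(h),vel=.02,force_limit=10 if h<.003 else 4); robot.wait(.15); F=st(f"h{h} hit{hit}")
    if (hit and h>.003) or np.hypot(*F[:2])>2.5: print("STOP"); break
robot.wait(.3)
S={n:robot.snapshot(n) for n in("wrist","side","scene")}; pickle.dump(S,open("s3.pkl","wb"))
cv2.imwrite("pics/w3.png",S["wrist"]["pixels"][:,:,::-1])
s=S["side"]; p=proj(s,face+.04*d)[0].astype(int); cv2.imwrite("pics/s3.png",cv2.resize(s["pixels"][p[1]-75:p[1]+75,p[0]-100:p[0]+100,::-1],None,fx=4,fy=4,interpolation=cv2.INTER_CUBIC))
E
```

```text
h0.002 hitFalse t8.72 F[inlean,yh,d] [-0.25  0.07 -1.43] M [-0.03  0.34  0.01] w 0.0171 z 0.0018
h0.006 hitFalse t9.32 F[inlean,yh,d] [-0.17 -0.27 -0.46] M [-0.06  0.34  0.03] w 0.0170 z 0.0060
h0.012 hitFalse t10.03 F[inlean,yh,d] [-0.29 -0.12 -1.1 ] M [-0.02  0.33  0.01] w 0.0170 z 0.0119
h0.018 hitFalse t10.72 F[inlean,yh,d] [ 0.34 -0.49 -1.03] M [-0.03  0.34  0.  ] w 0.0171 z 0.0179
h0.024 hitFalse t11.43 F[inlean,yh,d] [-0.45  0.14 -0.89] M [-0.05  0.35  0.03] w 0.0173 z 0.0239
h0.03 hitFalse t12.12 F[inlean,yh,d] [-0.02 -0.06 -0.92] M [-0.04  0.35  0.03] w 0.0173 z 0.0300
```

View pics/w3.png

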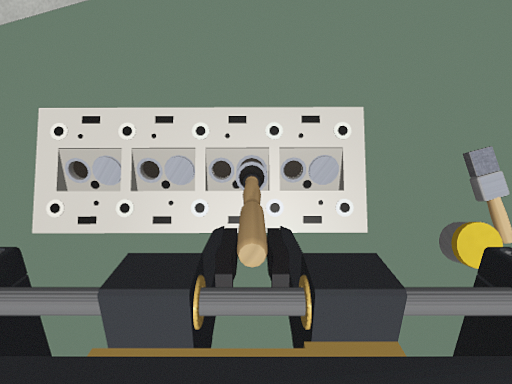

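View pics/s3.png

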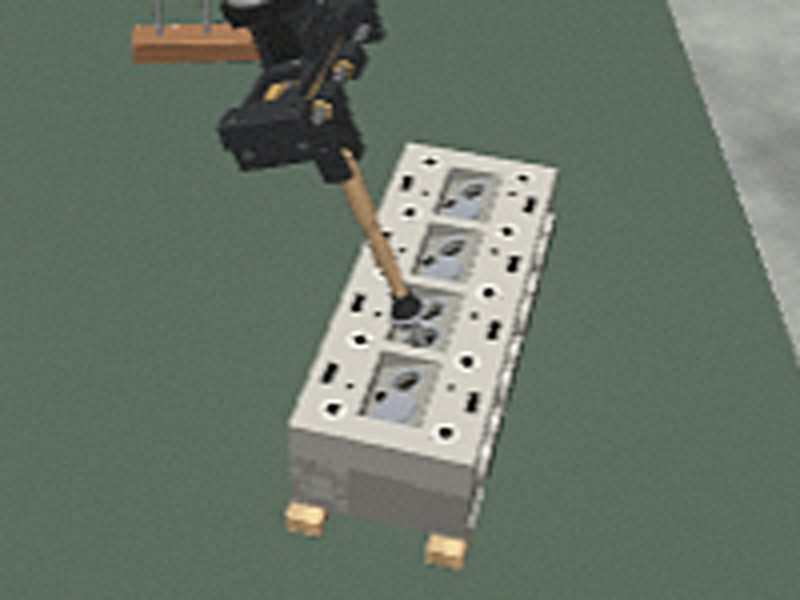

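In both views the disc and cup are clear of the open seat (wrist (252,172), side crop (404,308)). The dome hasn't moved in the jaws, the other discs are seated and side forces are about zero, so I'm handing it in.

```bash
python3 - <<'E'
from st import *
st("final",12); robot.job_done()
E
```

```text
final t12.78 F[inlean,yh,d] [-0.12  0.25 -0.98] M [-0.04  0.34  0.01] w 0.0175 z 0.0300
the job is handed in; nothing more can be done
```

The job is handed in. The stick was on the valve at the y = -61 mm seat, and the arm is still holding that valve about 30 mm off its seat.

**What I did:** I found the stick's axis from the two fixed cameras: tilt 22.01°, yaw about -17°. Then I gripped it along its slant with 18 N, pressed it on to its seat with 5.9 N for about 0.4 s, and drew it straight up along the guide's lean in small steps.

**Last checks:**
- **Height:** the tool is 30.0 mm above where it gripped. The last wrist and side pictures show the disc clear of its seat and the stick not slipped in the jaws.
- **Forces:** side force stayed under about 0.5 N during the draw and was 0.3 N at the end. The valve's weight reads about 1 N along its axis. The arm's sensor can't read the stem's push on the guide directly.
- **Other things:** in the last views, the other three valves look seated. I didn't measure the bench items again, but nothing came near them.
- **Time:** 12.8 s.

**One disagreement:** the wrist camera's calibration was about 1.5 mm off along the row. I centred on the fingers seen in the same picture instead, and the low closing forces bore that out.

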